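# Bring the inspection unit's sample carriage to its loading notch and hold it

### The arm

A 6-joint arm with a two-finger parallel gripper is mounted at the origin on the work surface. World frame = base frame: x ahead of the robot, y to its left, z up, the work surface at z = 0. Lengths are in m, angles in degrees, forces in N, time in s.
With the tool pointing down it reaches from about 0.35 to 0.875 m from the base axis. Payload 4.2 kg.
Tool frame: the origin (TCP) lies on the centre line of the jaws, within the pads' length; the fingertips stand tip_reach ahead of it and the grasp point (between the pads) is the TCP (tip_reach is the distance from the TCP to the fingertips, in m); z points along the fingers, y is the line along which they close (so a half turn about z gives the same grasp; the last joint's range is limited). The gripper opens to 87 mm and grips with 3 to 60 N. Pads are 19 mm wide; open, the fingers measure 117 mm over their backs; the gripper's body (75 mm by 190 mm) begins 51 mm behind the grasp point.
Start: joints at [14.817, 22.042, 0.453, 0, -68.411, -14.817], TCP at [0.625, 0, 0.209] pointing down, gripper open.
Joint ranges: [-179.83, 179.83], [-69.29, 118.12], [-61.27, 80.66], [-181.25, 117.63], [-171.15, -9.14], [-177.46, 177.46]. Speed limits (degrees/s): [159.86, 159.86, 180, 180, 180, 180].

### API

Orientations are given as a 3x3 rotation matrix whose columns are the frame's x, y, z axes.
In Python, from station import sense, capture, finish_job, tip_reach gives the robot as it stands.
- The arm moves only by the tool arm_command, never from a script. Its argument "deltas" is a list of rows, each a list of 7 numbers: the turn, a rotation vector about the tool's x, y, z in rad, then the shift along the tool's x, y, z in cm, then the closure, from -1 (fully open) to 1 (shut), so that 0 is half open. In form: [[rx, ry, rz, dx, dy, dz, hand], ...]. A call has 1 to 8 rows; each row is the pose to reach, as a shift and turn from the pose commanded when the call began, along the tool's axes at that moment; what a row does not reach only later rows make up. A row lasts 1/12 s, in which the tool goes at most 41.7 mm and 7.16 degrees, less where a joint would pass 70% of its speed; a pose out of reach is approached as far as the arm can. A call with a gripper value outside its range is refused whole. The fingers move at their own pace and stop on an object; the grip force is fixed at half the most. Time passes only in rows, so rows that repeat a pose let the fingers close. It gives the time, the measured TCP pose, the force, the opening and the grip force at its end, in the units of the state.
- sense(): the state, without advancing time (a new reading comes with each control period).
- capture(name): name is "scene" or "side" or "wrist"; returns a dict with "pixels" (384x512x3 uint8, blue, green, red), "fovy" (degrees; the focal length in pixels is half the picture's height over the tangent of half this angle, whatever the lens; pixels are square), "cx", "cy" (the principal point, pixels), "rvec" (rotation vector, rad) and "tvec" (3), from world to camera coordinates, as OpenCV has them. Camera axes: x right, y down, z forward; pixel columns grow to the right and rows downward; lengths in m; the calibration is good to about 2 mm. A picture is of the moment at which its call begins. There is no depth.
- finish_job(): hands the job in; it is judged then, once.
The state is a dict: "time_s": time; "joints": joint angles; "joint_velocities": joint speeds; "effort": joint torques, N m; "tcp_pos": TCP position; "ee_rot": TCP orientation; "wrist_force": force on the tool from outside, world axes, zero at the start; "moment": the same for the moment, N m; "gripper_width": opening from 0.0 (shut) to 1.0 (fully open); "gripper_force": force on a finger pad.
Only numpy, scipy, OpenCV 4.12 (cv2) and the standard library are available. Lean on these libraries where they do the work, as an engineer would, in place of code of your own. Each camera call takes 0.05 s, during which the arm holds its last target. There are 200 camera calls.

### The job

Pull the loading tray of the inspection unit out to its stop, then take the little carriage on the tray's rail by its upright tab and slide it to the left (as the robot faces the unit) along the rail until you feel its ball click into the notch. Finish still gripping the tab, holding the carriage steady in the notch for loading: do not let go, leave the tray fully out, and do not disturb the loose things around and on the unit.

Things in the scene. Friction and masses are not known exactly. Their poses are not given: they have to be found in the camera images.
- station: Inspection unit, fixed: a white box 360 wide (y), 250 deep (x), roof top 138 mm high, grey optics housing on the rear of the roof to 242 mm. Origin on the table under the middle of its front face; x points into the unit, away from the robot, y left, z up. Place varies, turned up to 0.28 rad. The tray slides out straight along its -x between plinth (top 48 mm) and roof (underside 128 mm).
- tray (a joint): How far the aluminium loading tray is out, m: 0 = in, 0.150 = at its stop; starts at 0 to 0.02. About 3 N of friction; stays where it is left. 304 mm wide, floor 58 mm above the table, front panel 52 to 98 mm high, side walls to 72 mm.
- tray_handle (a point): Middle of the tray's handle: a steel bar 11 mm thick, 110 mm long, parallel to the unit's y, 86 mm above the table, its axis 55 mm in front of the front panel, on thin posts 47 mm either side of its middle. Axes as the unit's. Its x in the unit's frame is -0.061 - tray.
- rail_mid (a point): Middle of the steel rail (12 wide, 200 mm long along the unit's y, top 68 mm above the table) on the tray, 121 mm behind the handle bar; under the roof until the tray is out, then 90 mm in front of the unit's face. Axes as the unit's. Black end blocks 96 mm either side of it stop the carriage. 16 mm behind it lies a thin steel bar, top at 64 mm, with one 16 mm gap: the notch.
- carriage (a joint): Carriage position along the rail, m, growing to the unit's +y (left): 0 = right-hand end block, 0.070 = rail_mid, 0.140 = left-hand end block (a solid stop, not the notch). Starts at 0 to 0.03. Friction about 1.5 N. The notch is at an unknown place from 0.055 to 0.115 that changes from run to run: 125 mm from the notched bar's right end, 95 mm from its left end.
- grip_tab (a point): Grip point in the carriage's upright black tab, 112 mm above the table. The tab is 12 mm thick along the rail (y), 28 mm along x, 90 to 121 mm above the table, on an aluminium block 40 mm wide along the rail (top 90 mm). A thin pin stands on the block 23 mm behind this point, a flat round sample holder 52 mm across behind that. It lies 114 mm behind the handle bar. Axes as the unit's.
- detent (a joint): How far the carriage's spring ball, with its indicator pin, has sunk, m: 0 to 0.0005 riding on the bar (pin 8.5 mm proud of the block), 0.003 in the notch; over 0.0015 is in. In the notch it has 1.7 mm of play either way, then resists with 9 to 12 N along the rail. Let go within about 5 mm of the notch, the carriage snaps in by itself; fingers held off-centre can keep the ball out.
- dropper: Bystander: amber dropper bottle 44 across, 85 mm tall, left of the tray. Origin under its middle.
- driver: Bystander: screwdriver 150 mm long lying right of the tray. Origin under its middle.
- wafer_case: Bystander: round white case 84 across, 22 mm tall, on the front middle of the unit's roof. Origin under its middle.
- chip_box: Bystander: flat grey box 50 x 50 x 14 mm on the front left of the unit's roof. Origin under its middle.
- lens_cell: Bystander: dark metal lens cell 34 across, 26 mm tall, on the front right of the unit's roof. Origin under its middle.
- spanner: Bystander: spanner 120 mm long lying left, in front of the unit. Origin under its middle.

How it is judged (in metres and radians):
On the way, in this order (a step that is already met when the one before it is completed fails the run):
1. the tray is pulled out to its stop (value of joint tray above 0.143 m), for 0.2 s.
2. the carriage's ball is in the notch, the fingers on the carriage (value of joint tray above 0.143 m and value of joint detent above 0.0015 m and contact force between the fingers and carriage above 15 N), for 0.2 s.
At the end, for the whole second after the job is handed in: The fingers still grip the carriage (contact over 15 N), its ball is sunk more than 1.5 mm into the notch, the carriage is at rest (under 10 mm/s) and the tray is within 7 mm of its stop (all of step 2 and velocity of joint carriage between -0.01 and 0.01 m/s); the arm keeps its last pose, push and grip.
It fails at once if a loose bystander is pushed more than 30 mm from its place (distance of any of dropper, driver, wafer_case, chip_box, lens_cell, spanner from where it was at the start of the episode above 0.03 m).
It also fails if it takes over 51 s, if anything falls off the work surface, if the arm or the gripper's body presses on something with over 40 N, if the wrist force passes 120 N, or if a joint passes its speed limit or range.

## Working session

There is one attempt and no reset: what is moved stays moved. The work goes in short steps, Python scripts to look and compute and a tool call to move; the robot and the scene stay as the last step left them, time stands still between calls to the robot, and variables do not carry over. Pictures are saved under pics/ and viewed, at most 10 in all, crops included, and the job is handed in when it is done.

Besides the shell and the picture viewer there is one more tool, called after "Request:" by a JSON object that holds its "fn" and its "kwargs", one argument or row to a line. arm_command: Moves the arm, as the interface text tells. Its arguments: {"type":"object","properties":{"deltas":{"type":"array"}},"required":["deltas"]}

```bash
mkdir -p pics
cat > h.py <<'E'
import numpy as np,cv2
from station import sense,capture,finish_job,tip_reach
def cam(c):
    f=c['pixels'].shape[0]/2/np.tan(np.radians(c['fovy'])/2)
    K=np.array([[f,0,c['cx']],[0,f,c['cy']],[0,0,1.]])
    return K,np.array(c['rvec'],float).reshape(3),np.array(c['tvec'],float).reshape(3)
def onz(c,uv,z):
    K,r,t=cam(c);R=cv2.Rodrigues(r)[0];o=-R.T@t
    d=R.T@np.linalg.inv(K)@np.array([uv[0],uv[1],1.])
    return o+d*(z-o[2])/d[2]
def proj(c,P):
    K,r,t=cam(c);return cv2.projectPoints(np.array(P,float).reshape(-1,3),r,t,K,None)[0].reshape(-1,2)
E
python3 - <<'E'
from h import *
import pickle
for n in ['scene','side']:
    c=capture(n);pickle.dump(c,open(n+'.pkl','wb'));cv2.imwrite(f'pics/{n}0.png',cv2.resize(c['pixels'],(800,600)))
    K,r,t=cam(c);print(n,-cv2.Rodrigues(r)[0].T@t,K[0])
s=sense();print(tip_reach,s)
E
```

```text
scene [0.73148629 0.59668152 0.67148251] [356.5229194    0.         261.89067185]
side [ 0.14831698 -0.67580986  0.6312417 ] [430.9679105    0.         253.97985407]
0.019 {'time_s': 0.1, 'joints': array([ 1.48160230e+01,  2.20879378e+01,  3.89579479e-01, -2.19973951e-02,
       -6.84132964e+01, -1.48170370e+01]), 'joint_velocities': array([-0.00172892, -0.08147402,  0.1898726 ,  0.07389554,  0.01833201,
       -0.06498338]), 'effort': array([ 1.65357815e-04, -3.91689312e+01,  1.87934643e+01,  4.23187181e+00,
        1.34990664e-02, -6.93199490e-05]), 'tcp_pos': array([ 6.24448522e-01, -4.42448597e-06,  2.08274425e-01]), 'ee_rot': array([[-1.59142581e-04, -9.99998037e-01, -1.97521463e-03],
       [-9.99999976e-01,  1.59445470e-04, -1.53188402e-04],
       [ 1.53503041e-04,  1.97519020e-03, -9.99998038e-01]]), 'wrist_force': array([ 0.25182253,  0.26938791, -0.50009011]), 'moment': array([0.04640329, 0.02828595, 0.0063763 ]), 'gripper_force': 0.0, 'gripper_width': 0.9973741124875866}
```

View pics/scene0.png

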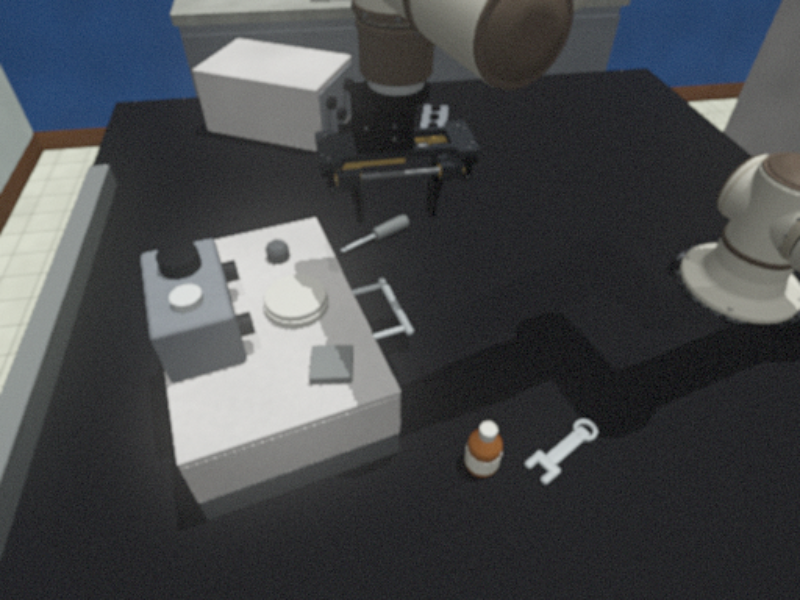

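View pics/side0.png

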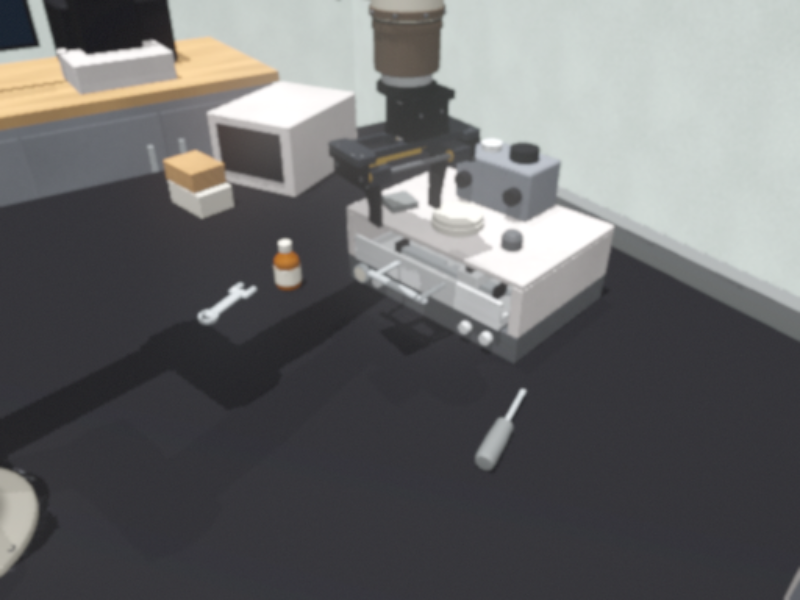

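The scene view shows the roof's front edge running from (318,218) to (400,392), with the handle ends at about (382,282) and (410,330). The side view shows the handle in front of the panel at about (370,272)–(425,300).

```bash
cat > m.py <<'E'
from h import *
import pickle
c=pickle.load(open('scene.pkl','rb'));d=pickle.load(open('side.pkl','rb'))
for n,cc,uv,z in [('Rfront',c,(318,218),.138),('Lfront',c,(400,392),.138),('Lback',c,(180,463),.138),('hR',c,(381,281),.088),('hL',c,(411,330),.088),
 ('side Rfront',d,(518,272),.138),('side Lfront',d,(348,206),.138),('side Rback',d,(613,228),.138),('hL',d,(370,272),.088),('hR',d,(424,299),.088),
 ('dropper',c,(482,470),0.005),('driver tip',c,(342,250),.005),('driver handle',c,(405,220),.01),('spanner',c,(537,462),0),('spanner',c,(588,430),0)]:
    print(n,onz(cc,np.array(uv)*.64,z).round(4))
E
python3 m.py
```

```text
Rfront [ 0.7245 -0.1273  0.138 ]
Lfront [0.6576 0.2228 0.138 ]
Lback [0.898  0.2698 0.138 ]
hR [ 0.6419 -0.0196  0.088 ]
hL [0.6163 0.0869 0.088 ]
side Rfront [ 0.7491 -0.1     0.138 ]
side Lfront [0.6618 0.221  0.138 ]
side Rback [ 0.9653 -0.086   0.138 ]
hL [0.6204 0.0892 0.088 ]
hR [ 0.6444 -0.02    0.088 ]
dropper [0.5567 0.2692 0.005 ]
driver tip [ 0.6869 -0.2024  0.005 ]
driver handle [ 0.5561 -0.2665  0.01  ]
spanner [0.4802 0.269  0.    ]
spanner [0.3929 0.2357 0.    ]
```

Request:
{"fn": "arm_command", "kwargs": {
  "deltas": [
    [0,0,0.12,-0.5,-0.3,0,1],
    [0,0,0.24,-1,-0.6,0,1],
    [0,0,0.36,-1.5,-0.9,0,1],
    [0,0,0.48,-2,-1.2,0,1],
    [0,0,0.6,-2.5,-1.5,0,1],
    [0,0,0.72,-3,-1.8,0,1],
    [0,0,0.84,-3.4,-2.1,0,1],
    [0,0,0.96,-3.75,-2.4,0,1]
  ]
}}

```text
time_s: 0.77
tcp_pos: [0.6487, 0.0379, 0.2085]
ee_rot: [[-0.823, -0.569, -0.001], [-0.569, 0.823, -0.0], [0.001, 0.001, -1.0]]
wrist_force: [-0.6, 1.1, -0.4]
gripper_width: 0.477
gripper_force: 0.0
```

Request:
{"fn": "arm_command", "kwargs": {
  "deltas": [
    [0,0,0.12,0,0,0,1],
    [0,0,0.24,0,0,0,1],
    [0,0,0.34,0,0,0,1],
    [0,0,0.415,0,0,0,1],
    [0,0,0.415,0,0,0,1],
    [0,0,0.415,0,0,0,1]
  ]
}}

```text
time_s: 1.27
tcp_pos: [0.6487, 0.0375, 0.2088]
ee_rot: [[-0.98, -0.197, -0.001], [-0.197, 0.98, -0.0], [0.001, 0.0, -1.0]]
wrist_force: [0.1, -0.2, -1.0]
gripper_width: 0.041
gripper_force: 0.0
```

Run:
```python
from h import *
import pickle
c=capture('wrist');pickle.dump(c,open('w.pkl','wb'));cv2.imwrite('pics/w1.png',cv2.resize(c['pixels'],(800,600)))
s=sense();print(s['tcp_pos'],s['ee_rot'],s['gripper_width'])
e=np.array([.981,.194,0]);l=np.array([-.194,.981,0]);h=np.array([.631,.034,.0915])
print(proj(c,[h+l*.055,h-l*.055,h])/.64)
```

```text
[0.64880367 0.03751024 0.20886135] [[-9.80523601e-01 -1.96399916e-01 -7.35882794e-04]
 [-1.96399882e-01  9.80523876e-01 -1.18774922e-04]
 [ 7.44878035e-04  2.80656794e-05 -9.99999722e-01]] 0.023319010416782384
[[487.17666372 265.85948191]
 [311.33040473 265.32513541]
 [399.27613463 265.59237734]]
```

View pics/w1.png

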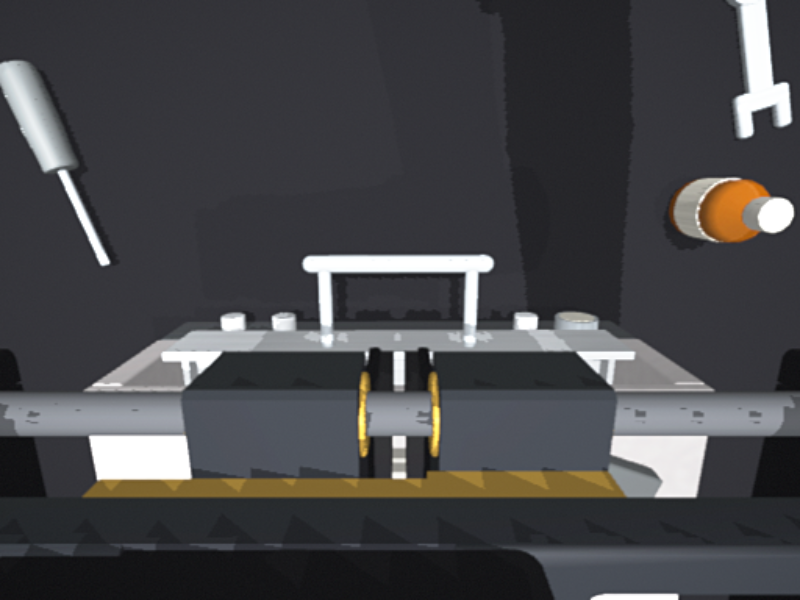

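The wrist view shows the bar at row 263, columns 303–494, level and centred. This matches the prediction to about 2 px. I'll go down behind the bar.

Request:
{"fn": "arm_command", "kwargs": {
  "deltas": [
    [0,0,0,0,0,2,1],
    [0,0,0,0,0,4,1],
    [0,0,0,0,0,6,1],
    [0,0,0,0,0,8,1],
    [0,0,0,0,0,9.5,1],
    [0,0,0,0,0,10.8,1],
    [0,0,0,0,0,11.8,1],
    [0,0,0,0,0,11.8,1]
  ]
}}

```text
time_s: 1.98
tcp_pos: [0.6474, 0.0372, 0.0886]
ee_rot: [[-0.981, -0.195, -0.005], [-0.195, 0.981, -0.001], [0.005, 0.0, -1.0]]
wrist_force: [-0.4, -0.8, -0.0]
gripper_width: 0.006
gripper_force: 0.0
```

Request:
{"fn": "arm_command", "kwargs": {
  "deltas": [
    [0,0,0,0.5,0,0,1],
    [0,0,0,1,0,0,1],
    [0,0,0,1.8,0,0,1],
    [0,0,0,2.6,0,0,1],
    [0,0,0,3.4,0,0,1],
    [0,0,0,4.2,0,0,1],
    [0,0,0,5,0,0,1],
    [0,0,0,5.8,0,0,1]
  ]
}}

```text
time_s: 2.65
tcp_pos: [0.5912, 0.0261, 0.0916]
ee_rot: [[-0.981, -0.195, 0.0], [-0.195, 0.981, 0.0], [-0.0, 0.0, -1.0]]
wrist_force: [-0.5, 0.5, 1.0]
gripper_width: 0.006
gripper_force: 0.0
```

Run:
```python
from h import *
c=capture('wrist');d=capture('side')
cv2.imwrite('pics/w2.png',np.hstack([cv2.resize(c['pixels'],(400,300)),cv2.resize(d['pixels'][100:250,180:380],(400,300))]))
print(sense()['wrist_force'])
```

```text
[-0.43209575 -0.69117511  0.2834208 ]
```

View pics/w2.png

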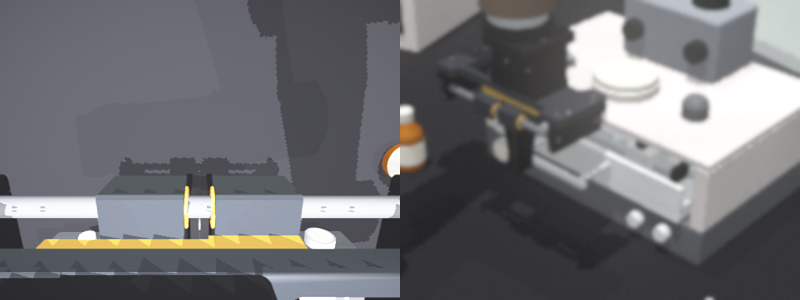

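Run:
```python
from h import *
e=np.array([.981,.194,0]);l=np.array([-.194,.981,0]);h=np.array([.631,.034,.086])
out=[]
for n in ['scene','side']:
    d=capture(n);im=d['pixels'].copy()
    c0=proj(d,[h])[0].astype(int)
    x0,y0=max(0,c0[0]-80),max(0,c0[1]-100)
    im=cv2.resize(im[y0:y0+200,x0:x0+133],(399,600))
    for t,col in [(0,(0,255,0)),(.055,(0,0,255))]:
        p=(proj(d,[h-e*t+l*.055,h-e*t-l*.055])-[x0,y0])*3
        for q in p: cv2.circle(im,tuple(int(v) for v in q),4,col,1)
    out.append(im)
cv2.imwrite('pics/s3.png',np.hstack(out))
```

```text
(no output)
```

View pics/s3.png

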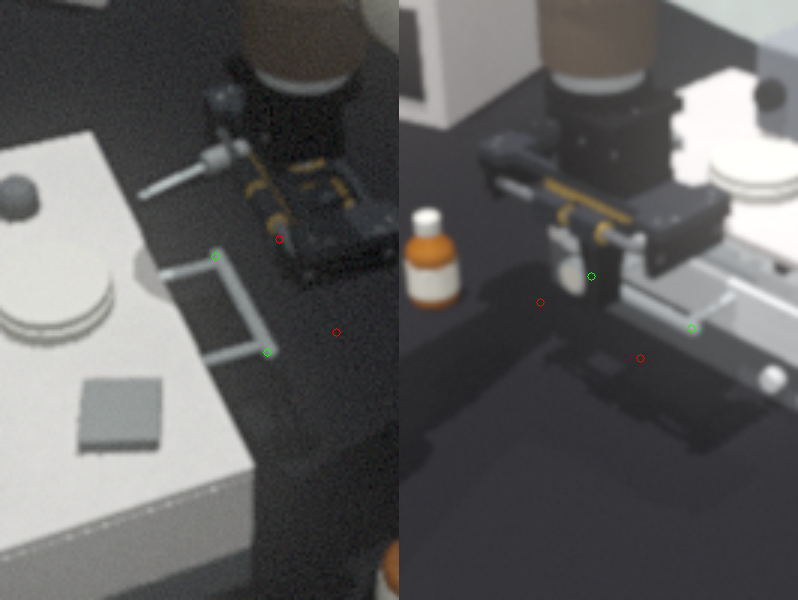

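Run:
```python
from h import *
print(tip_reach,sense()['tcp_pos'],sense()['joints'])
T=sense()['tcp_pos'];e=np.array([.981,.194,0]);l=np.array([-.194,.981,0]);h=np.array([.631,.034,.086])
d=capture('side');c0=proj(d,[h])[0].astype(int);x0,y0=c0[0]-80,c0[1]-70
im=cv2.resize(d['pixels'][y0:y0+120,x0:x0+160],(800,600),interpolation=cv2.INTER_CUBIC)
for P,col in [(T,(0,0,255)),(T-[0,0,.019],(0,255,0)),(T+[0,0,.051],(255,0,0)),(h,(255,255,0))]:
    q=(proj(d,[P])[0]-[x0,y0])*5;cv2.circle(im,tuple(int(v) for v in q),5,col,1)
cv2.imwrite('pics/s4.png',im)
```

```text
0.019 [0.59221574 0.02627572 0.09154968] [ 1.81862328e+01  2.50595726e+01 -1.31757257e+01  1.62752980e-02
 -5.17248082e+01 -9.69603058e+01]
```

View pics/s4.png

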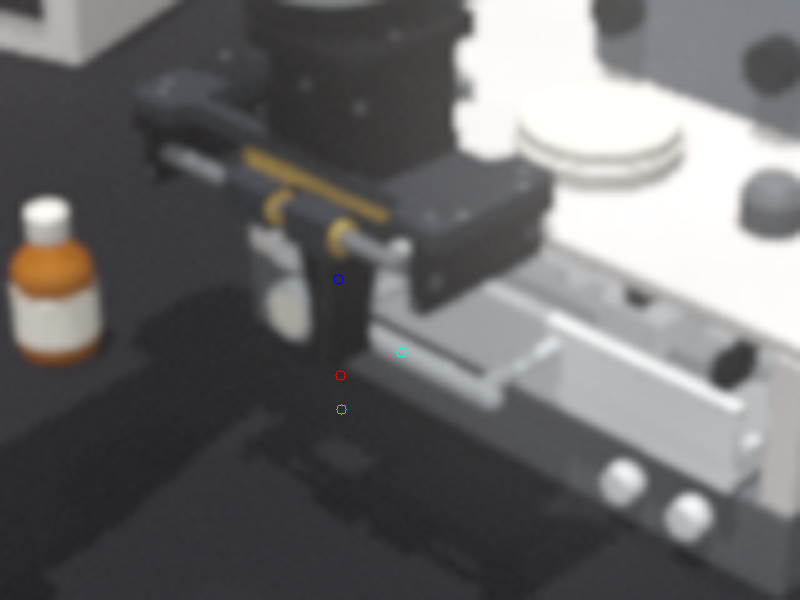

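Run:
```python
from h import *
T=sense()['tcp_pos'];h=np.array([.631,.034,.086]);out=[]
for n,s in [('side',(-70,-60)),('scene',(-30,-70))]:
    d=capture(n);c0=proj(d,[h])[0].astype(int);x0,y0=c0[0]+s[0],c0[1]+s[1]
    im=cv2.resize(d['pixels'][y0:y0+120,x0:x0+80],(400,600),interpolation=cv2.INTER_CUBIC)
    im=(255*(im/255.)**.4).astype(np.uint8)
    for P,col in [(T,(0,0,255)),(T-[0,0,.019],(0,255,0)),(T+[0,0,.051],(255,0,0))]:
        q=(proj(d,[P])[0]-[x0,y0])*5;cv2.circle(im,tuple(int(v) for v in q),5,col,1)
    out.append(im)
cv2.imwrite('pics/s5.png',np.hstack(out))
c=capture('wrist');print(proj(c,[T,T-[0,0,.019]])/.64)
K,r,t=cam(c);print(-cv2.Rodrigues(r)[0].T@t, cv2.Rodrigues(r)[0][2])
```

```text
[[399.79017543 363.82754083]
 [399.64420986 347.1782301 ]]
[0.52222928 0.01168636 0.26708802] [ 0.25458429  0.0511582  -0.96569647]
```

View pics/s5.png

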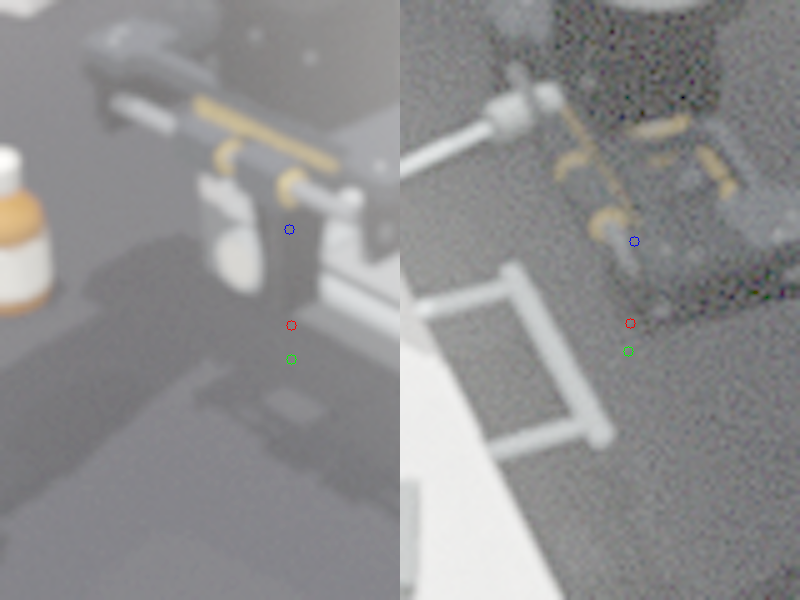

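Run:
```python
from h import *
import pickle
c=pickle.load(open('scene.pkl','rb'));d=pickle.load(open('side.pkl','rb'));w=pickle.load(open('w.pkl','rb'))
T=np.array([.6244,0,.208])
for z in (0,-.019):
  P=[T+[s*.05,0,z] for s in(-1,1)]
  print(z,'side',proj(d,P)/.64,'scene',proj(c,P)/.64)
def tri(a,b):
    f=lambda cc:(lambda K,r,t:K@np.c_[cv2.Rodrigues(r)[0],t])(*cam(cc))
    X=cv2.triangulatePoints(f(c),f(d),np.array(a)*.64,np.array(b)*.64).ravel();return X[:3]/X[3]
print('bar',tri((381.,281.),(424.,299.)),tri((411.,330.),(370.,272.)))
print('tips',tri((360.,218.),(376.,225.)),tri((433.,215.),(435.,205.)),tri((433.,215.),(376.,225.)))
print('bottle cap',tri((489.,428.),(285.,244.)))
B=tri((489.,428.),(285.,244.)); print(proj(w,[B])/.64, w['fovy'])
h=np.array([.631,.034,.0])
print(onz(w,np.array([303,264])*.64,.0915),onz(w,np.array([494,264])*.64,.0915))
```

```text
0 side [[374.74000541 233.77014058]
 [434.42818133 214.79923142]] scene [[430.60240407 221.02116889]
 [358.06973678 228.52691271]]
-0.019 side [[375.01749426 246.21834474]
 [434.05607505 226.83173093]] scene [[429.95252364 231.99034304]
 [358.67975958 239.58215602]]
bar [ 0.64305329 -0.02028968  0.08830452] [0.61793925 0.08728143 0.08950966]
tips [0.62900598 0.02208024 0.2121928 ] [ 0.61679918 -0.02111199  0.23569154] [0.57477024 0.00074614 0.22004801]
bottle cap [0.55461625 0.25523191 0.08306484]
[[769.81607171 213.81381589]] 64.56198956716155
[ 0.64186527 -0.02518464  0.0915    ] [0.61834613 0.09184893 0.0915    ]
```

The pictures explain the miss. Both fixed cameras put the whole hand about 27 mm higher than the reported TCP, sideways agreement is good, and the fingers passed over the bar with no force. I'll go back behind the bar and down about 27 mm lower.

Request:
{"fn": "arm_command", "kwargs": {
  "deltas": [
    [0,0,0,0,0,-1.5,1],
    [0,0,0,-1,0,-2,1],
    [0,0,0,-3,0,-2,1],
    [0,0,0,-5,0,-2,1],
    [0,0,0,-5.8,0,-2,1],
    [0,0,0,-5.8,0,-1,1],
    [0,0,0,-5.8,0,0,1],
    [0,0,0,-5.8,0,0,1]
  ]
}}

```text
time_s: 3.72
tcp_pos: [0.6458, 0.037, 0.0875]
ee_rot: [[-0.981, -0.194, -0.007], [-0.194, 0.981, -0.001], [0.007, 0.001, -1.0]]
wrist_force: [-0.8, -0.6, 0.3]
gripper_width: 0.001
gripper_force: 0.0
```

Request:
{"fn": "arm_command", "kwargs": {
  "deltas": [
    [0,0,0,0,0,0.7,1],
    [0,0,0,0,0,1.4,1],
    [0,0,0,0,0,1.9,1],
    [0,0,0,0,0,2.2,1],
    [0,0,0,0,0,2.4,1],
    [0,0,0,0,0,2.4,1]
  ]
}}

```text
time_s: 4.22
tcp_pos: [0.6487, 0.0375, 0.0668]
ee_rot: [[-0.981, -0.195, -0.001], [-0.195, 0.981, -0.0], [0.001, -0.0, -1.0]]
wrist_force: [0.3, 0.6, -0.7]
gripper_width: 0.006
gripper_force: 0.0
```

Request:
{"fn": "arm_command", "kwargs": {
  "deltas": [
    [0,0,0,0.4,0,0,1],
    [0,0,0,0.8,0,0,1],
    [0,0,0,1.2,0,0,1],
    [0,0,0,1.6,0,0,1],
    [0,0,0,2,0,0,1],
    [0,0,0,2.4,0,0,1],
    [0,0,0,2.8,0,0,1],
    [0,0,0,3.2,0,0,1]
  ]
}}

```text
time_s: 4.88
tcp_pos: [0.6174, 0.0312, 0.0675]
ee_rot: [[-0.981, -0.195, 0.001], [-0.195, 0.981, 0.0], [-0.001, -0.0, -1.0]]
wrist_force: [3.3, -0.8, -1.3]
gripper_width: 0.007
gripper_force: 1.8
```

A 3.3 N pull shows the bar is hooked. I'll keep pulling.

Request:
{"fn": "arm_command", "kwargs": {
  "deltas": [
    [0,0,0,0.8,0,0,1],
    [0,0,0,1.8,0,0,1],
    [0,0,0,2.8,0,0,1],
    [0,0,0,3.8,0,0,1],
    [0,0,0,4.8,0,0,1],
    [0,0,0,5.8,0,0,1],
    [0,0,0,6.8,0,0,1],
    [0,0,0,7.4,0,0,1]
  ]
}}

```text
time_s: 5.55
tcp_pos: [0.5434, 0.0163, 0.0675]
ee_rot: [[-0.981, -0.194, -0.001], [-0.194, 0.981, -0.0], [0.001, -0.0, -1.0]]
wrist_force: [4.0, -1.4, -2.0]
gripper_width: 0.004
gripper_force: 1.7
```

Request:
{"fn": "arm_command", "kwargs": {
  "deltas": [
    [0,0,0,0.5,0,0,1],
    [0,0,0,1,0,0,1],
    [0,0,0,1.5,0,0,1],
    [0,0,0,2,0,0,1],
    [0,0,0,2.5,0,0,1],
    [0,0,0,3,0,0,1],
    [0,0,0,3.5,0,0,1],
    [0,0,0,3.9,0,0,1]
  ]
}}

```text
time_s: 6.22
tcp_pos: [0.5062, 0.0092, 0.0674]
ee_rot: [[-0.981, -0.195, -0.0], [-0.195, 0.981, -0.0], [0.0, -0.0, -1.0]]
wrist_force: [4.1, -2.5, 0.7]
gripper_width: 0.002
gripper_force: 1.7
```

Request:
{"fn": "arm_command", "kwargs": {
  "deltas": [
    [0,0,0,0.2,0,0,1],
    [0,0,0,0.4,0,0,1],
    [0,0,0,0.6,0,0,1],
    [0,0,0,0.7,0,0,1],
    [0,0,0,0.8,0,0,1],
    [0,0,0,0.8,0,0,1]
  ]
}}

```text
time_s: 6.72
tcp_pos: [0.5026, 0.0086, 0.0677]
ee_rot: [[-0.981, -0.196, 0.008], [-0.196, 0.981, 0.002], [-0.008, 0.0, -1.0]]
wrist_force: [10.8, -2.0, -5.9]
gripper_width: 0.005
gripper_force: 4.8
```

Request:
{"fn": "arm_command", "kwargs": {
  "deltas": [
    [0,0,0,0.3,0,0,1],
    [0,0,0,0.5,0,0,1],
    [0,0,0,0.5,0,0,1],
    [0,0,0,0.5,0,0,1]
  ]
}}

```text
time_s: 7.05
tcp_pos: [0.5024, 0.009, 0.0683]
ee_rot: [[-0.98, -0.197, 0.018], [-0.197, 0.98, 0.004], [-0.018, 0.001, -1.0]]
wrist_force: [19.0, -1.6, -12.4]
gripper_width: 0.006
gripper_force: 8.8
```

Request:
{"fn": "arm_command", "kwargs": {
  "deltas": [
    [0,0,0,-1,0,0,1],
    [0,0,0,-1.8,0,0,1],
    [0,0,0,-1.8,0,-2,1],
    [0,0,0,-1.8,0,-5,1],
    [0,0,0,-1.8,0,-8,1],
    [0,0,0,-1.8,0,-11,0.5],
    [0,0,0,-1.8,0,-13,0.3],
    [0,0,0,-1.8,0,-14.5,0.2]
  ]
}}

```text
time_s: 7.72
tcp_pos: [0.5106, 0.0105, 0.2138]
ee_rot: [[-0.981, -0.194, -0.001], [-0.194, 0.981, 0.001], [0.001, 0.001, -1.0]]
wrist_force: [0.4, -0.5, 0.4]
gripper_width: 0.151
gripper_force: 0.0
```

Request:
{"fn": "arm_command", "kwargs": {
  "deltas": [
    [0,0,0,-2,0,0,0.2],
    [0,0,0,-4,0,0,0.2],
    [0,0,0,-6,0,0,0.2],
    [0,0,0,-8,0,0,0.2],
    [0,0,0,-10,0,0,0.2],
    [0,0,0,-12,0,0,0.2],
    [0,0,0,-13,0,0,0.2],
    [0,0,0,-13,0,0,0.2]
  ]
}}

```text
time_s: 8.38
tcp_pos: [0.639, 0.0361, 0.2099]
ee_rot: [[-0.981, -0.194, -0.005], [-0.194, 0.981, -0.0], [0.005, 0.001, -1.0]]
wrist_force: [-0.2, 0.0, -0.3]
gripper_width: 0.4
gripper_force: 0.0
```

Run:
```python
from h import *
import pickle
c=capture('wrist');pickle.dump(c,open('w.pkl','wb'));cv2.imwrite('pics/w6.png',cv2.resize(c['pixels'],(800,600)))
s=sense();print(s['tcp_pos'],s['ee_rot'],s['gripper_width'])
```

```text
[0.63801456 0.03583078 0.21021328] [[-9.80926492e-01 -1.94303588e-01 -5.41605836e-03]
 [-1.94304481e-01  9.80941198e-01 -3.65761693e-04]
 [ 5.38390359e-03  6.93579076e-04 -9.99985266e-01]] 0.39583373402223004
```

View pics/w6.png

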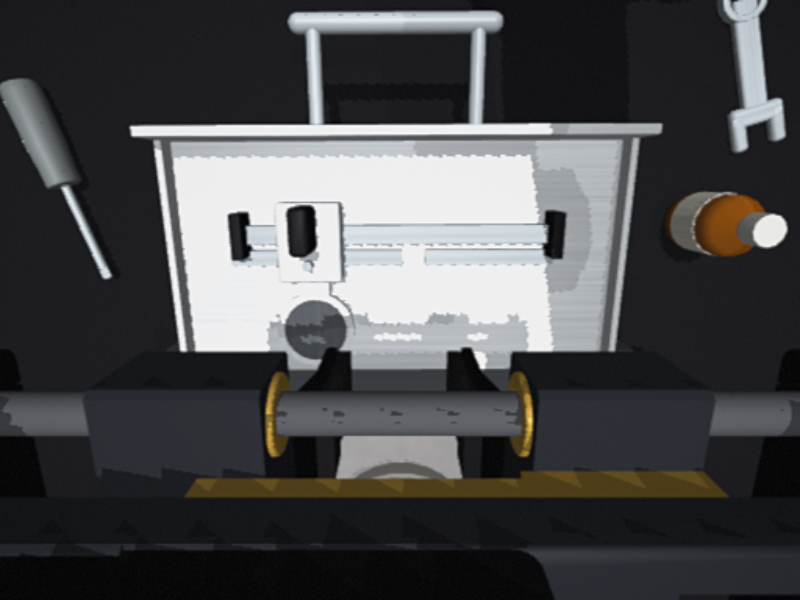

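The wrist view shows the tray fully out and the block top at columns 277–342 (centre 309). The tab is at about (302,230), the notch gap at columns 402–426 (centre 414, row 256), and the end blocks at 238 and 555.

Run:
```python
from h import *
import pickle
c=pickle.load(open('w.pkl','rb'));s=sense();R=s['ee_rot'];T=s['tcp_pos']
for n,uv,z in [('handle',(395,20),.0915),('hl',(288,20),.0915),('hr',(503,20),.0915),('blk L',(277,240),.09),('blk R',(342,240),.09),('blk front',(309,203),.09),('blk back',(311,281),.09),('tabtop',(300,208),.121),('tabtop back',(300,250),.121),('tabtopL',(288,230),.121),('notch',(414,256),.064),('notchL',(402,256),.064),('notchR',(426,256),.064),('bar r end',(232,256),.064),('bar l end',(548,256),.064),('rail',(395,235),.068)]:
    P=onz(c,np.array(uv)*.64,z);print(n,P.round(4),'tool cm',((P-T)@R*100).round(2))
```

```text
handle [0.4863 0.0034 0.0915] tool cm [15.45 -0.24 11.95]
hl [ 0.4978 -0.0548  0.0915] tool cm [15.45 -6.17 11.95]
hr [0.4746 0.0621 0.0915] tool cm [15.46  5.74 11.96]
blk L [ 0.6202 -0.0451  0.09  ] tool cm [ 3.25 -7.6  12.03]
blk R [ 0.6124 -0.0054  0.09  ] tool cm [ 3.25 -3.56 12.04]
blk front [ 0.594  -0.0289  0.09  ] tool cm [ 5.51 -5.5  12.05]
blk back [ 0.6419 -0.0205  0.09  ] tool cm [ 0.65 -5.61 12.02]
tabtop [ 0.5951 -0.0281  0.121 ] tool cm [ 5.4  -5.44  8.95]
tabtop back [ 0.618  -0.0248  0.121 ] tool cm [ 3.09 -5.56  8.93]
tabtopL [ 0.6083 -0.0329  0.121 ] tool cm [ 4.21 -6.17  8.94]
notch [0.6173 0.0422 0.064 ] tool cm [ 1.83  1.02 14.63]
notchL [0.6189 0.0342 0.064 ] tool cm [ 1.83  0.2  14.63]
notchR [0.6157 0.0503 0.064 ] tool cm [ 1.83  1.84 14.63]
bar r end [ 0.6415 -0.0797  0.064 ] tool cm [  1.82 -11.41  14.62]
bar l end [0.5994 0.1321 0.064 ] tool cm [ 1.83 10.18 14.64]
rail [0.6054 0.0267 0.068 ] tool cm [ 3.31 -0.27 14.24]
```

Request:
{"fn": "arm_command", "kwargs": {
  "deltas": [
    [0,0,0,1,-1.5,0,0.2],
    [0,0,0,2,-3,0,0.2],
    [0,0,0,3,-4.5,1,0.2],
    [0,0,0,4.1,-5.57,2,0.2],
    [0,0,0,4.1,-5.57,3,0.2],
    [0,0,0,4.1,-5.57,4,0.2],
    [0,0,0,4.1,-5.57,5,0.2],
    [0,0,0,4.1,-5.57,5,0.2]
  ]
}}

```text
time_s: 9.1
tcp_pos: [0.6081, -0.027, 0.1598]
ee_rot: [[-0.981, -0.194, -0.005], [-0.194, 0.981, -0.0], [0.004, 0.001, -1.0]]
wrist_force: [-0.6, -0.3, -0.7]
gripper_width: 0.399
gripper_force: 0.0
```

Run:
```python
from h import *
import pickle
s=sense();R=s['ee_rot'];T=s['tcp_pos']
for n,P in [('tab',[.6059,-.0262,.112]),('notch',[.6173,.0422,.064])]:
    print(n,((np.array(P)-T)@R*100).round(2))
c=pickle.load(open('w.pkl','rb'))
print(T)
```

```text
tab [0.18 0.12 4.78]
notch [-2.29  6.61  9.57]
[ 0.60813333 -0.0270275   0.1597573 ]
```

Request:
{"fn": "arm_command", "kwargs": {
  "deltas": [
    [0,0,0,0,0,1.5,0.2],
    [0,0,0,0,0,3,0.2],
    [0,0,0,0,0,4.5,0.2],
    [0,0,0,0,0,5.5,0.2],
    [0,0,0,0,0,6.3,0.2],
    [0,0,0,0,0,6.9,0.2],
    [0,0,0,0,0,7.2,0.2],
    [0,0,0,0,0,7.2,0.2]
  ]
}}

```text
time_s: 9.77
tcp_pos: [0.6097, -0.027, 0.0898]
ee_rot: [[-0.981, -0.195, -0.001], [-0.195, 0.981, -0.0], [0.001, -0.0, -1.0]]
wrist_force: [0.0, -0.5, -0.1]
gripper_width: 0.394
gripper_force: 0.0
```

Run:
```python
from h import *
c=capture('wrist');d=capture('side');s=capture('scene')
p=proj(d,[[.6081,-.027,.112]])[0].astype(int);q=proj(s,[[.6081,-.027,.112]])[0].astype(int)
f=lambda im,p:cv2.resize(im['pixels'][p[1]-50:p[1]+50,p[0]-67:p[0]+67],(400,300),interpolation=cv2.INTER_CUBIC)
cv2.imwrite('pics/w7.png',np.vstack([np.hstack([f(d,p),f(s,q)]),cv2.resize(c['pixels'][100:292,:],(800,300))]))
```

```text
(no output)
```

View pics/w7.png

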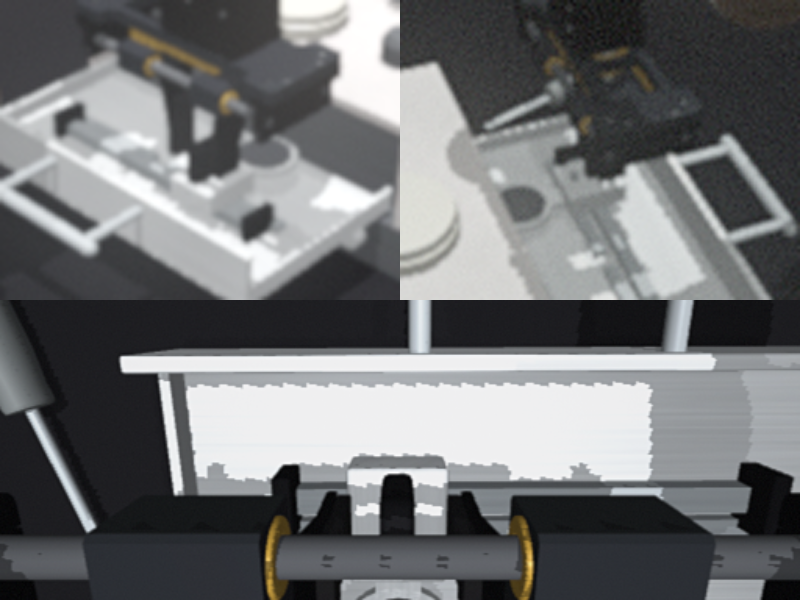

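The tab at column 397 is centred between the fingers, and the tips are just above the block. I'll close.

Request:
{"fn": "arm_command", "kwargs": {
  "deltas": [
    [0,0,0,0.1,0,0,1],
    [0,0,0,0.1,0,0,1],
    [0,0,0,0.1,0,0,1],
    [0,0,0,0.1,0,0,1],
    [0,0,0,0.1,0,0,1],
    [0,0,0,0.1,0,0,1]
  ]
}}

```text
time_s: 10.42
tcp_pos: [0.6089, -0.0273, 0.0905]
ee_rot: [[-0.981, -0.195, 0.0], [-0.195, 0.981, -0.0], [-0.0, -0.0, -1.0]]
wrist_force: [-0.7, 0.4, 0.8]
gripper_width: 0.138
gripper_force: 30.0
```

Gripped: 12 mm opening at 30 N. I'll slide left.

Request:
{"fn": "arm_command", "kwargs": {
  "deltas": [
    [0,0,0,0,0.5,0,1],
    [0,0,0,0,1.2,0,1],
    [0,0,0,0,2,0,1],
    [0,0,0,0,2.8,0,1],
    [0,0,0,0,3.6,0,1],
    [0,0,0,0,4.4,0,1],
    [0,0,0,0,5.1,0,1],
    [0,0,0,0,5.6,0,1]
  ]
}}

```text
time_s: 11.08
tcp_pos: [0.598, 0.026, 0.0905]
ee_rot: [[-0.981, -0.195, -0.0], [-0.195, 0.981, -0.003], [0.001, -0.003, -1.0]]
wrist_force: [2.0, -7.3, -0.3]
gripper_width: 0.136
gripper_force: 30.0
```

Request:
{"fn": "arm_command", "kwargs": {
  "deltas": [
    [0,0,0,0,0.1,0,1],
    [0,0,0,0,0.2,0,1],
    [0,0,0,0,0.3,0,1],
    [0,0,0,0,0.4,0,1]
  ]
}}

```text
time_s: 11.42
tcp_pos: [0.5971, 0.0305, 0.0905]
ee_rot: [[-0.981, -0.195, -0.0], [-0.195, 0.981, -0.001], [0.001, -0.001, -1.0]]
wrist_force: [0.3, -5.5, 1.4]
gripper_width: 0.135
gripper_force: 30.0
```

Request:
{"fn": "arm_command", "kwargs": {
  "deltas": [
    [0,0,0,0,0.1,0,1],
    [0,0,0,0,0.2,0,1],
    [0,0,0,0,0.2,0,1]
  ]
}}

```text
time_s: 11.67
tcp_pos: [0.5964, 0.034, 0.0904]
ee_rot: [[-0.981, -0.194, -0.0], [-0.194, 0.981, 0.001], [0.0, 0.001, -1.0]]
wrist_force: [-2.6, -0.1, 3.1]
gripper_width: 0.13
gripper_force: 30.0
```

Request:
{"fn": "arm_command", "kwargs": {
  "deltas": [
    [0,0,0,0,0.1,0,1],
    [0,0,0,0,0.2,0,1],
    [0,0,0,0,0.2,0,1]
  ]
}}

```text
time_s: 11.92
tcp_pos: [0.5961, 0.0359, 0.0904]
ee_rot: [[-0.981, -0.195, -0.0], [-0.195, 0.981, 0.0], [0.0, 0.0, -1.0]]
wrist_force: [-2.7, -0.6, 4.0]
gripper_width: 0.136
gripper_force: 30.0
```

The force fell from −5.5 N to about 0, which fits the click. I'll probe gently left to find the edge of the play.

Request:
{"fn": "arm_command", "kwargs": {
  "deltas": [
    [0,0,0,0,0.1,0,1],
    [0,0,0,0,0.1,0,1],
    [0,0,0,0,0.1,0,1]
  ]
}}

```text
time_s: 12.17
tcp_pos: [0.596, 0.0367, 0.0904]
ee_rot: [[-0.981, -0.195, -0.0], [-0.195, 0.981, 0.0], [0.0, 0.0, -1.0]]
wrist_force: [-2.8, -1.1, 5.8]
gripper_width: 0.134
gripper_force: 30.0
```

Request:
{"fn": "arm_command", "kwargs": {
  "deltas": [
    [0,0,0,0,0.1,0,1],
    [0,0,0,0,0.1,0,1],
    [0,0,0,0,0.1,0,1]
  ]
}}

```text
time_s: 12.42
tcp_pos: [0.5959, 0.0375, 0.0904]
ee_rot: [[-0.981, -0.195, 0.0], [-0.195, 0.981, -0.0], [0.0, -0.0, -1.0]]
wrist_force: [-3.5, -0.8, 4.9]
gripper_width: 0.135
gripper_force: 30.0
```

Request:
{"fn": "arm_command", "kwargs": {
  "deltas": [
    [0,0,0,0,0.1,0,1],
    [0,0,0,0,0.1,0,1],
    [0,0,0,0,0.1,0,1]
  ]
}}

```text
time_s: 12.67
tcp_pos: [0.5958, 0.0385, 0.0904]
ee_rot: [[-0.981, -0.195, -0.0], [-0.195, 0.981, -0.0], [0.0, -0.0, -1.0]]
wrist_force: [-2.5, -2.1, 5.9]
gripper_width: 0.136
gripper_force: 30.0
```

Run:
```python
from h import *
c=capture('wrist');d=capture('side');s=capture('scene')
P=[[.596,.0375,.095]]
p=proj(d,P)[0].astype(int);q=proj(s,P)[0].astype(int)
f=lambda im,p:cv2.resize(im['pixels'][p[1]-38:p[1]+38,p[0]-50:p[0]+50],(400,300),interpolation=cv2.INTER_CUBIC)
cv2.imwrite('pics/w8.png',np.vstack([np.hstack([f(d,p),f(s,q)]),cv2.resize(c['pixels'][170:290,96:416],(800,300),interpolation=cv2.INTER_CUBIC)]))
print(sense()['wrist_force'])
```

```text
[-2.32006157 -1.85528821  5.58768085]
```

Request:
{"fn": "arm_command", "kwargs": {
  "deltas": [
    [0,0,0,0,0.1,0,1],
    [0,0,0,0,0.1,0,1],
    [0,0,0,0,0.1,0,1]
  ]
}}

```text
time_s: 13.07
tcp_pos: [0.5956, 0.0394, 0.0904]
ee_rot: [[-0.981, -0.195, 0.0], [-0.195, 0.981, -0.0], [0.0, -0.0, -1.0]]
wrist_force: [-2.7, -2.3, 3.5]
gripper_width: 0.136
gripper_force: 30.0
```

Request:
{"fn": "arm_command", "kwargs": {
  "deltas": [
    [0,0,0,0,0.1,0,1],
    [0,0,0,0,0.1,0,1],
    [0,0,0,0,0.1,0,1]
  ]
}}

```text
time_s: 13.32
tcp_pos: [0.5954, 0.0403, 0.0904]
ee_rot: [[-0.981, -0.195, 0.0], [-0.195, 0.981, -0.0], [-0.0, -0.0, -1.0]]
wrist_force: [-2.8, -1.6, 5.4]
gripper_width: 0.136
gripper_force: 30.0
```

Request:
{"fn": "arm_command", "kwargs": {
  "deltas": [
    [0,0,0,0,0.1,0,1],
    [0,0,0,0,0.1,0,1],
    [0,0,0,0,0.1,0,1]
  ]
}}

```text
time_s: 13.57
tcp_pos: [0.5953, 0.0409, 0.0904]
ee_rot: [[-0.981, -0.195, -0.0], [-0.195, 0.981, -0.001], [0.0, -0.001, -1.0]]
wrist_force: [-1.7, -5.2, 4.5]
gripper_width: 0.135
gripper_force: 30.0
```

Request:
{"fn": "arm_command", "kwargs": {
  "deltas": [
    [0,0,0,0,0.1,0,1],
    [0,0,0,0,0.1,0,1],
    [0,0,0,0,0.1,0,1]
  ]
}}

```text
time_s: 13.82
tcp_pos: [0.5952, 0.0412, 0.0904]
ee_rot: [[-0.981, -0.194, 0.0], [-0.194, 0.981, -0.002], [0.0, -0.002, -1.0]]
wrist_force: [-0.7, -6.0, 4.1]
gripper_width: 0.133
gripper_force: 30.0
```

Resistance is rising to −6 N at y≈0.041, so this is the left side of the notch. I'll check the right side by backing off.

Request:
{"fn": "arm_command", "kwargs": {
  "deltas": [
    [0,0,0,0,-0.1,0,1],
    [0,0,0,0,-0.2,0,1],
    [0,0,0,0,-0.3,0,1],
    [0,0,0,0,-0.3,0,1]
  ]
}}

```text
time_s: 14.15
tcp_pos: [0.5957, 0.04, 0.0904]
ee_rot: [[-0.981, -0.194, 0.0], [-0.194, 0.981, 0.001], [-0.001, 0.001, -1.0]]
wrist_force: [-2.3, 0.0, 5.2]
gripper_width: 0.135
gripper_force: 30.0
```

Request:
{"fn": "arm_command", "kwargs": {
  "deltas": [
    [0,0,0,0,-0.1,0,1],
    [0,0,0,0,-0.1,0,1],
    [0,0,0,0,-0.1,0,1]
  ]
}}

```text
time_s: 14.4
tcp_pos: [0.5959, 0.0393, 0.0904]
ee_rot: [[-0.981, -0.195, 0.001], [-0.195, 0.981, 0.001], [-0.001, 0.001, -1.0]]
wrist_force: [-2.8, -0.0, 5.8]
gripper_width: 0.137
gripper_force: 30.0
```

Request:
{"fn": "arm_command", "kwargs": {
  "deltas": [
    [0,0,0,0,-0.1,0,1],
    [0,0,0,0,-0.1,0,1],
    [0,0,0,0,-0.1,0,1]
  ]
}}

```text
time_s: 14.65
tcp_pos: [0.5961, 0.0384, 0.0904]
ee_rot: [[-0.981, -0.195, 0.001], [-0.195, 0.981, 0.001], [-0.001, 0.001, -1.0]]
wrist_force: [-4.0, -0.6, 5.7]
gripper_width: 0.135
gripper_force: 30.0
```

Request:
{"fn": "arm_command", "kwargs": {
  "deltas": [
    [0,0,0,0,-0.1,0,1],
    [0,0,0,0,-0.1,0,1],
    [0,0,0,0,-0.1,0,1]
  ]
}}

```text
time_s: 14.9
tcp_pos: [0.5963, 0.0374, 0.0904]
ee_rot: [[-0.981, -0.195, 0.001], [-0.195, 0.981, 0.001], [-0.001, 0.001, -1.0]]
wrist_force: [-3.4, -0.5, 6.4]
gripper_width: 0.133
gripper_force: 30.0
```

Request:
{"fn": "arm_command", "kwargs": {
  "deltas": [
    [0,0,0,0,-0.1,0,1],
    [0,0,0,0,-0.1,0,1],
    [0,0,0,0,-0.1,0,1]
  ]
}}

```text
time_s: 15.15
tcp_pos: [0.5965, 0.0364, 0.0904]
ee_rot: [[-0.981, -0.195, 0.001], [-0.195, 0.981, 0.001], [-0.001, 0.001, -1.0]]
wrist_force: [-2.2, 0.3, 6.4]
gripper_width: 0.137
gripper_force: 30.0
```

Request:
{"fn": "arm_command", "kwargs": {
  "deltas": [
    [0,0,0,0,-0.1,0,1],
    [0,0,0,0,-0.1,0,1],
    [0,0,0,0,-0.1,0,1]
  ]
}}

```text
time_s: 15.4
tcp_pos: [0.5967, 0.0355, 0.0904]
ee_rot: [[-0.981, -0.195, 0.001], [-0.195, 0.981, 0.001], [-0.001, 0.001, -1.0]]
wrist_force: [-3.4, 0.1, 5.5]
gripper_width: 0.135
gripper_force: 30.0
```

Request:
{"fn": "arm_command", "kwargs": {
  "deltas": [
    [0,0,0,0,-0.1,0,1],
    [0,0,0,0,-0.1,0,1],
    [0,0,0,0,-0.1,0,1]
  ]
}}

```text
time_s: 15.65
tcp_pos: [0.5969, 0.035, 0.0904]
ee_rot: [[-0.981, -0.195, 0.001], [-0.195, 0.981, 0.002], [-0.001, 0.002, -1.0]]
wrist_force: [-3.4, 2.3, 6.0]
gripper_width: 0.134
gripper_force: 30.0
```

The right edge of the play is at y≈0.035 and the left at about 0.041. The midpoint of 0.038 matches the camera's notch position of 0.0375, so I'll go to the middle.

Request:
{"fn": "arm_command", "kwargs": {
  "deltas": [
    [0,0,0,0,0.1,0,1],
    [0,0,0,0,0.2,0,1],
    [0,0,0,0,0.33,0,1],
    [0,0,0,0,0.33,0,1],
    [0,0,0,0,0.33,0,1],
    [0,0,0,0,0.33,0,1],
    [0,0,0,0,0.33,0,1],
    [0,0,0,0,0.33,0,1]
  ]
}}

```text
time_s: 16.32
tcp_pos: [0.5964, 0.0372, 0.0904]
ee_rot: [[-0.981, -0.195, 0.001], [-0.195, 0.981, 0.001], [-0.001, 0.0, -1.0]]
wrist_force: [-1.8, -0.5, 6.2]
gripper_width: 0.133
gripper_force: 30.0
```

Run:
```python
from h import *
c=capture('wrist');d=capture('side');s=capture('scene')
P=[[.6,.038,.095]]
p=proj(d,P)[0].astype(int);q=proj(s,P)[0].astype(int)
f=lambda im,p:cv2.resize(im['pixels'][p[1]-38:p[1]+38,p[0]-50:p[0]+50],(400,300),interpolation=cv2.INTER_CUBIC)
cv2.imwrite('pics/w9.png',np.vstack([np.hstack([f(d,p),f(s,q)]),cv2.resize(c['pixels'][170:290,96:416],(800,300),interpolation=cv2.INTER_CUBIC)]))
# tray check: handle bar row in wrist
S=sense();print(S['wrist_force'],S['tcp_pos'],S['gripper_force'])
```

```text
[-1.49565001 -1.28267754  6.10696686] [0.59641696 0.03715709 0.09040462] 30.00173270702362
```

View pics/w9.png

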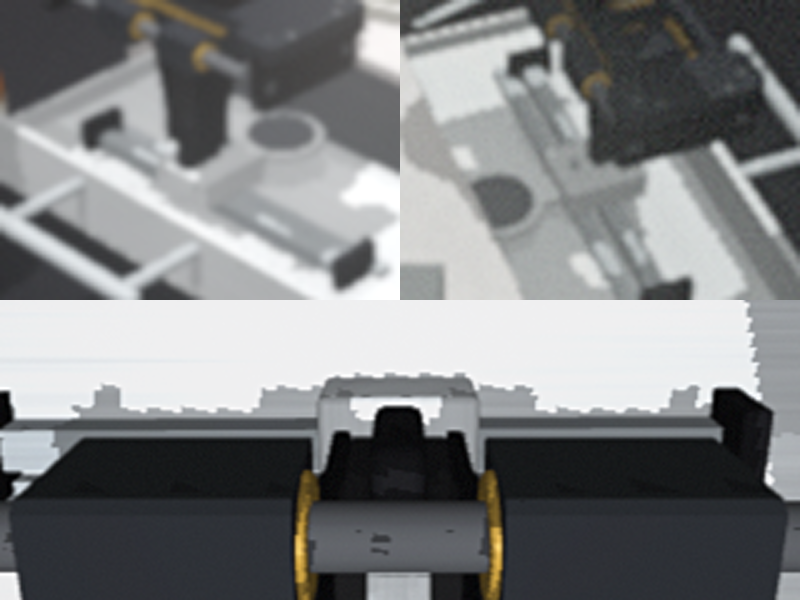

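The tab is centred in the hand (398) and the block hides the notch gap, as expected. I'll make one firmer probe to the right to confirm the wall.

Request:
{"fn": "arm_command", "kwargs": {
  "deltas": [
    [0,0,0,0,-0.1,0,1],
    [0,0,0,0,-0.2,0,1],
    [0,0,0,0,-0.25,0,1],
    [0,0,0,0,-0.3,0,1],
    [0,0,0,0,-0.3,0,1]
  ]
}}

```text
time_s: 16.88
tcp_pos: [0.5968, 0.0351, 0.0904]
ee_rot: [[-0.981, -0.195, 0.001], [-0.195, 0.981, 0.002], [-0.001, 0.002, -1.0]]
wrist_force: [-3.5, 2.8, 6.0]
gripper_width: 0.136
gripper_force: 30.0
```

Request:
{"fn": "arm_command", "kwargs": {
  "deltas": [
    [0,0,0,0,-0.05,0,1],
    [0,0,0,0,-0.1,0,1],
    [0,0,0,0,-0.1,0,1]
  ]
}}

```text
time_s: 17.13
tcp_pos: [0.5969, 0.0347, 0.0904]
ee_rot: [[-0.981, -0.195, 0.001], [-0.195, 0.981, 0.003], [-0.001, 0.002, -1.0]]
wrist_force: [-4.1, 4.4, 6.0]
gripper_width: 0.137
gripper_force: 30.0
```

Both walls are confirmed, at about 0.0348 and 0.041. I'll return to the middle, hold and hand in.

Request:
{"fn": "arm_command", "kwargs": {
  "deltas": [
    [0,0,0,0,0.15,0,1],
    [0,0,0,0,0.3,0,1],
    [0,0,0,0,0.47,0,1],
    [0,0,0,0,0.47,0,1],
    [0,0,0,0,0.47,0,1],
    [0,0,0,0,0.47,0,1],
    [0,0,0,0,0.47,0,1],
    [0,0,0,0,0.47,0,1]
  ]
}}

```text
time_s: 17.8
tcp_pos: [0.5963, 0.0378, 0.0904]
ee_rot: [[-0.981, -0.194, 0.001], [-0.194, 0.981, 0.001], [-0.001, 0.0, -1.0]]
wrist_force: [-1.5, -0.3, 5.8]
gripper_width: 0.135
gripper_force: 30.0
```

Run:
```python
from h import *
S=sense();print(S['wrist_force'],S['tcp_pos'],S['gripper_force'])
if S['gripper_force']>20 and abs(S['wrist_force'][1])<3: print(finish_job())
```

```text
[-1.531328   -0.28962791  5.79561642] [0.59629613 0.03783009 0.09041497] 30.001960694789886
the job is handed in; nothing more can be done
None
```

I handed the job in with the tray out at its stop and the carriage tab still gripped at 30 N, centred between two resistance walls about 6 mm apart, which I take to be the notch; I felt this but could not see the ball sink, the verdict was not shown, and the hand sat about 27 mm above its reported height, so the first pull missed the handle and I corrected for it.

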